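# Load-test a dry cell on the push-to-test tester

### The arm

A 6-joint arm with a two-finger parallel gripper is mounted at the origin on a cart in front of the work surface, level with it; the furniture and walls round the work are solid. World frame = base frame: x ahead of the robot, y to its left, z up, the work surface at z = 0. Lengths are in mm, angles in rad, forces in N, time in s.
With the tool pointing down it reaches from about 300 to 775 mm from the base axis. Payload 14.6 kg.
Tool frame: the origin (TCP) lies midway between the tips of the shut fingers; the grasp point (between the pads) lies 19 mm behind it (env.grip_point_offset is the distance from the TCP to the grasp point, in mm); z points along the fingers, y is the line along which they close (so a half turn about z gives the same grasp; the last joint's range is limited). The gripper opens to 85 mm and grips with 20 to 120 N. Pads are 22 mm wide; open, the fingers measure 114 mm over their backs; the gripper's body (76 mm by 85 mm) begins 54 mm behind the grasp point. The pads swing forward as they close: fully open they stand 13 mm farther back than shut.
Start: joints at [1.138, 0.3, 1.521, -0, 1.321, -0.067], TCP at [196.73, 513.602, 231.281] pointing down, gripper open.
Joint ranges: [-3.03, 3.03], [-0.79, 2.21], [0.23, 2.52], [-1.04, 4.18], [0, 3.07], [-2.55, 2.55]. Speed limits (rad/s): [2.22, 2.22, 2.57, 3.14, 3.14, 3.14].

### API

Orientations are given as a unit quaternion [w, x, y, z].
In Python, from bench import env, imaging gives the robot as it stands.
- The arm moves only by the tool move_arm, never from a script. Its argument "deltas" is a list of rows, each a list of 5 numbers: the opening, from -1 (shut) to 1 (fully open), then the shift along the tool's x, y, z normalised to -1 to 1, where 1 is 150 mm, then the turn about the tool's z normalised to -1 to 1, where 1 is 360 degrees. A call has 1 to 8 rows; each row is the pose to reach, as a shift and turn from the pose commanded when the call began, along the tool's axes at that moment, turning the shorter way round; what a row does not reach only later rows make up. A row lasts 1/10 s, in which the tool goes at most 50 mm and 8.59 degrees, less where a joint would pass 70% of its speed; a pose out of reach is approached as far as the arm can. A call with a number of a shift or a turn outside -1 to 1 is refused whole. A call with a gripper value outside its range is refused whole. The fingers move at their own pace and stop on an object; "grip_force" is the grip in N (left out, the last holds). Time passes only in rows, so rows that repeat a pose let the fingers close. It gives the time, the measured TCP pose, the force, the opening and the grip force at its end, in the units of the state.
- env.read_state(): the state, without advancing time (a new reading comes with each control period).
- imaging.grab_frame(name): name is "scene" or "top" or "wrist"; returns a dict with "frame" (480x640x3 uint8, blue, green, red), "intrinsics" (3x3 intrinsics, pixels), "T" (4x4, takes a point from camera to world coordinates). Camera axes: x right, y down, z forward; pixel columns grow to the right and rows downward; lengths in mm; the calibration is good to about 2 mm. The wrist camera is an equidistant fisheye: a pixel r from the principal point sees the ray r / f radians off the axis. A picture is of the moment at which its call begins. There is no depth.
- env.finish_job(): hands the job in; it is judged then, once.
The state is a dict: "time_s": time; "joint_pos": joint angles; "qd": joint speeds; "joint_torque": joint torques, N m; "eef_pos": TCP position; "tool_rot": TCP orientation; "wrist_force": force on the tool from outside, world axes, zero at the start; "ft_torque": the same for the moment, N m; "finger_gap": opening from 0.0 (shut) to 1.0 (fully open); "gripper_force": force on a finger pad.
Only numpy, scipy, OpenCV 4.12 (cv2) and the standard library are available. Lean on these libraries where they do the work, as an engineer would, in place of code of your own. Each camera call takes 0.05 s, during which the arm holds its last target. There are 200 camera calls.

### The job

Load-test the red cell on the bench tester. First freshen the sliding contact: press the spray can's red nozzle cap right down and let it spring back up; then take the red cell from the blue rack, lay it gently lengthwise in the tester's cradle with its nubbed positive end towards the sliding contact pin, and let go of it. Then push the black palm knob in until the pin bears on the cell and the pin's red band is about half way into its sleeve, and finish there, still holding the knob in, because the test load stays on only while it is held; leave the blue cell in the rack and the other things on the bench alone.

Things in the scene. Friction and masses are not known exactly. Their poses are not given: they have to be found in the camera images.
- tester: Fixed cell tester: black panel 240 x 200 mm, 12 mm high. Origin at bench level below the middle of the cradle; x runs along the cradle from the fixed minus contact to the sliding contact, z up. Panel covers x -120..120, y -38..162 mm. At the back (y over 78 mm) stand a meter 70 mm high (x -117..-7 mm) and the spray can (47 mm diameter, x 45, y 116 mm); clear above the cradle and beyond the knob.
- cradle_mid (a point): Where the middle of the cell's axis lies when the cell is home against the minus contact: 40 mm above the bench. The cradle is a grey V trough along the tester's x (sides sloping 35 degrees, 25 mm wide, rim 29 mm above the bench) from x -30 to 40 mm. A 62 mm cell has 14 mm of play between the contacts before the knob is pushed: its middle may lie 0 to 14 mm towards +x from here.
- minus_contact (a point): Centre of the fixed minus contact's face, 40 mm above the bench, at x -31 mm of the tester; it looks to +x. Its post is 30 mm wide and 54 mm high.
- nozzle_top (a point): Middle of the top of the spray can's red nozzle cap (24 mm diameter), 147 mm above the bench; the can stands fixed on the tester. A thin tube leaves the cap towards the cradle. Press it straight down.
- nozzle (a joint): Travel of the nozzle cap (m): 0 up, 0.004 right down. It is sprung: 2.5 N starts it, 8 N holds it right down.
- knob_face (a point): Centre of the flat outer face of the black palm knob (40 mm diameter), 40 mm above the bench, at x = 160 mm of the tester when out; it is pushed towards the tester's -x and this point moves with it. The panel ends 40 mm before it. The guide housing is at x 68..112 mm, 58 mm high, 36 mm wide.
- knob: The black palm knob itself; its origin is 18 mm behind its outer face.
- plunger (a joint): Travel of knob and sleeve towards the cell (m): 0 out, 0.026 at the stop. The return spring needs 3 N at the start and 0.1 N more per mm; let go, it comes back out. With the cell against the minus contact the pin meets it at 0.014; each further mm pushes the pin in by 1 mm.
- pin (a joint): How far the contact pin is pushed back into the knob's sleeve (m): 0 fully out, 0.009 right in. Pin spring: 1.8 N at the start, 1.2 N more per mm. The 5 mm red band on the pin begins to enter the sleeve at 0.002 and is hidden at 0.007; half way is 0.0045, where the knob needs about 12 N in all.
- pin_tip: Brass tip of the contact pin (12 mm diameter disc); x as the tester's, its end face 3 mm towards -x from its origin, at x = 45 mm of the tester when out.
- cell_rack: Blue cell rack, fixed: 160 x 44 mm, with a V trough (rim 21 mm above the bench) of two pockets end to end along its x; end walls and divider 28 mm high. The cells lie in it with their axes 32 mm above the bench, centres 37 mm either side of the middle. Origin under its middle, at bench level.
- red_cell: Red dry cell with a gold band, 33 mm diameter, 62 mm long, about 0.12 kg, lying in one pocket of the rack. Origin at the centre of its flat negative end; z runs along the cell to its positive end.
- red_cell_plus (a point): End of the red cell's brass positive nub (10 mm diameter), 62 mm from its flat end.
- blue_cell: Blue dry cell of the same size in the other pocket; stays there.
- dmm_yellow: Yellow hand multimeter lying right of the tester, 202 x 108 x 56 mm; leave alone.
- solder: Reel of solder, 58 mm diameter, 38 mm high, right of the tester; leave alone.
Things that resemble listed ones, but are neither listed nor needed, are in the scene too. What is meant by the red_cell is not purple, and is the smaller of those in its own colour.

How it is judged:
By the outcome, as a careful person would: the job done as asked, in the order asked, and still so for the second after the job is handed in, while the arm keeps its last pose, push and grip.
It also fails if it takes over 58 s, if anything falls off the work surface, if the arm or the gripper's body presses on something with over 40 N, if the wrist force passes 120 N, or if a joint passes its speed limit or range.

## Working session

There is one attempt and no reset: what is moved stays moved. The work goes in short steps, Python scripts to look and compute and a tool call to move; the robot and the scene stay as the last step left them, time stands still between calls to the robot, and variables do not carry over. Pictures are saved under pics/ and viewed, at most 10 in all, crops included, and the job is handed in when it is done.

Besides the shell and the picture viewer there is one more tool, called after ">>>" by a JSON object that holds its "method" and its "body". move_arm: Moves the arm, as the interface text tells. Scaled input: -1 to 1 covers 150 mm each way for a shift and 360 degrees each way for a turn. Its arguments: {"type":"object","properties":{"deltas":{"type":"array"},"grip_force":{"type":"number"}},"required":["deltas"]}

```bash
mkdir -p pics; cat > h.py <<'E'
import numpy as np, cv2
from bench import env, imaging
def grab(n,f):
    d=imaging.grab_frame(n); cv2.imwrite('pics/'+f,d['frame']); np.savez('pics/'+f+'.npz',K=d['intrinsics'],T=d['T']); return d
def ray(f,u,v,z,fish=False):
    d=np.load('pics/'+f+'.npz');K,T=d['K'],d['T']
    x=np.array([(u-K[0,2])/K[0,0],(v-K[1,2])/K[1,1],1.])
    if fish:
        r=np.hypot(x[0],x[1]); x=np.array([x[0]/r*np.sin(r),x[1]/r*np.sin(r),np.cos(r)]) if r>1e-9 else x
    w=T[:3,:3]@x; o=T[:3,3]; return o+w*(z-o[2])/w[2]
def proj(f,p):
    d=np.load('pics/'+f+'.npz');K,T=d['K'],d['T']
    c=np.linalg.inv(T)@np.append(p,1); return (K@(c[:3]/c[2]))[:2]
E
python3 -c "
from h import *
for n in ('scene','top'):
    d=grab(n,n+'0.png'); print(d['intrinsics'].tolist(),d['T'].round(3).tolist())
s=env.read_state();print(s)"
```

```text
[[442.10975711314626, 0.0, 312.81644658114396], [0.0, 442.10975711314626, 239.1332438112186], [0.0, 0.0, 1.0]] [[-0.881, -0.325, 0.344, 113.646], [-0.472, 0.635, -0.612, 882.629], [-0.02, -0.701, -0.713, 1050.713], [0.0, 0.0, 0.0, 1.0]]
[[471.6540242962847, 0.0, 314.82139163527415], [0.0, 471.6540242962847, 243.9155800376742], [0.0, 0.0, 1.0]] [[0.022, -0.996, 0.091, 397.81], [-1.0, -0.022, -0.005, 93.417], [0.007, -0.091, -0.996, 1807.793], [0.0, 0.0, 0.0, 1.0]]
{'time_s': 0.1, 'joint_pos': array([ 1.13839611e+00,  3.00445837e-01,  1.52153555e+00, -4.35341091e-05,
        1.32068010e+00, -6.66172404e-02]), 'qd': array([-8.84808600e-04, -1.51394918e-03,  5.11780372e-04,  1.03663363e-03,
        9.35819149e-06,  1.15482921e-03]), 'joint_torque': array([ 2.06286910e-03, -5.44381106e+01, -3.62366402e+01, -1.35304558e-04,
        3.04164489e-03, -5.83327528e-05]), 'eef_pos': array([196.65680211, 513.4137074 , 230.7544267 ]), 'tool_rot': array([-1.11528323e-04,  1.81868256e-01,  9.83322761e-01, -5.23074008e-04]), 'wrist_force': array([0.2995302 , 1.04276758, 0.99407207]), 'ft_torque': array([-0.03406337,  0.03214054,  0.02389679]), 'gripper_force': 0.0, 'finger_gap': 1.0016321776648094}
```

View pics/top0.png

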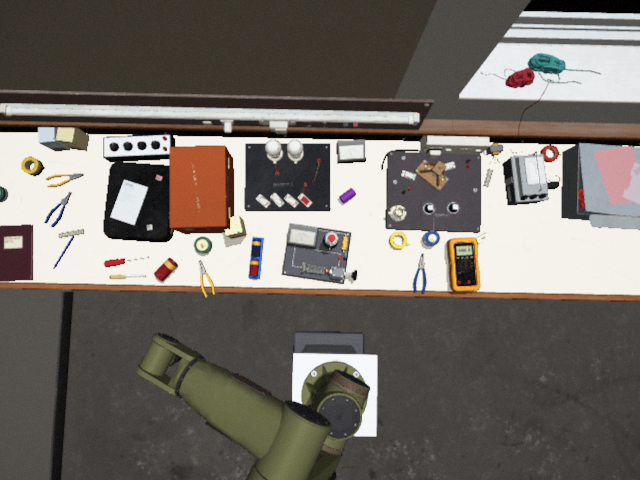

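View pics/scene0.png

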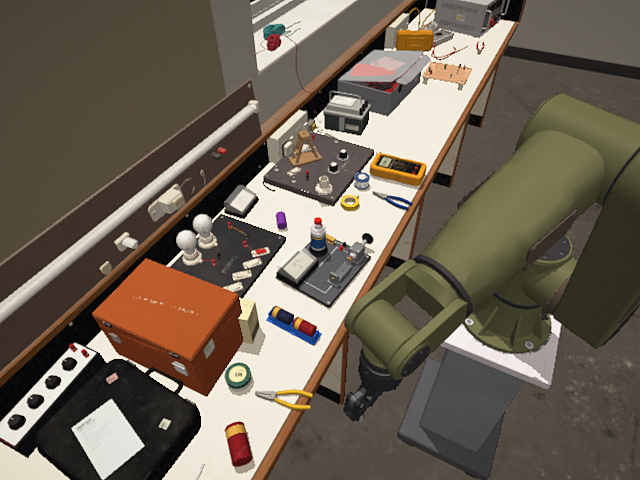

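The top view shows the rack at about (257,258), the tester at (317,252) with its knob at (350,276), and the can at (331,240). The scene view shows the rack at (295,322), the tester at (325,270), and the larger decoy red cell at (237,443). I'll zoom in on these.

```bash
python3 -c "
from h import *
a=cv2.imread('pics/top0.png')[215:290,235:365]; b=cv2.imread('pics/scene0.png')[210:350,255:385]
a=cv2.resize(a,None,fx=6,fy=6,interpolation=cv2.INTER_CUBIC)
cv2.imwrite('pics/c1.png',a)
b=cv2.resize(b,None,fx=4.28,fy=4.28,interpolation=cv2.INTER_CUBIC); cv2.imwrite('pics/c2.png',b)
"
```

```text
(no output)
```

View pics/c1.png

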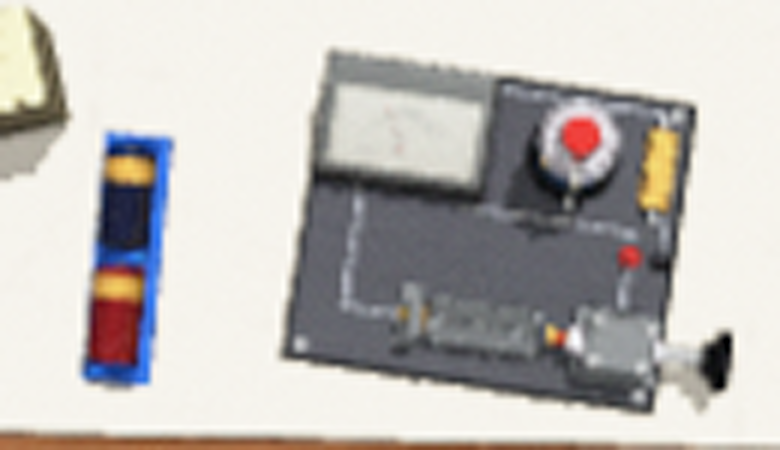

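View pics/c2.png

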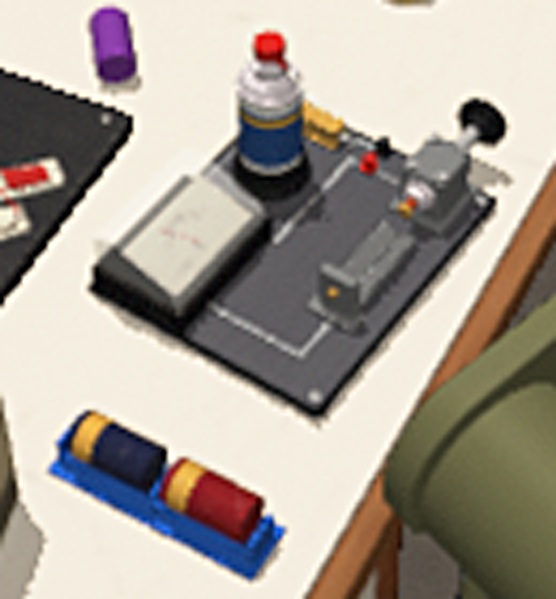

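Crops: the rack lies along the world x axis, with the red cell in the near pocket and its gold band towards the far end. In the top crop the panel corners are about (283,357), (650,410) and (693,100), the cap (580,137) and the knob face (725,360). Next I'll fit the poses.

```bash
cat > fit.py <<'E'
from h import *
from scipy.optimize import least_squares
t=lambda x,y:np.array([(x+.5)/6-.5+235,(y+.5)/6-.5+215])
s=lambda x,y:np.array([(x+.5)/4.28-.5+255,(y+.5)/4.28-.5+210])
obs=[('top0.png',t(283,357),(-120,-38,12)),('top0.png',t(652,411),(120,-38,12)),('top0.png',t(695,102),(120,162,12)),
('top0.png',t(580,137),(45,116,147)),('scene0.png',s(318,410),(-120,-38,12)),('scene0.png',s(494,202),(120,-38,12)),('scene0.png',s(268,42),(45,116,147)),('scene0.png',s(485,122),(160,0,40)),('top0.png',t(727,360),(160,0,40)),
('top0.png',t(412,316),(-36,0,54))]
def W(p,q): c,n=np.cos(p[2]),np.sin(p[2]); return np.array([p[0]+c*q[0]-n*q[1],p[1]+n*q[0]+c*q[1],q[2]])
f=lambda p:np.concatenate([proj(n,W(p,q))-o for n,o,q in obs])
r=least_squares(f,[500,100,-1.7],loss='soft_l1')
print(r.x,r.fun.reshape(-1,2).round(1).tolist())
p=r.x
for n,q in dict(cradle=(0,0,40),nozzle=(45,116,147),knob=(160,0,40),minus=(-31,0,40)).items(): print(n,W(p,q).round(1))
# rack: base corners seen from the top
for c in [(107,132),(172,138),(150,383),(85,378)]: print('rack', ray('top0.png',*t(*c),14).round(1))
for c in [(128,165),(115,345),(123,280),(131,170)]: print('cell', ray('top0.png',*t(*c),48).round(1))
print(np.linalg.norm(ray('top0.png',*t(139,135),14)-ray('top0.png',*t(117,380),14)))
d=grab('wrist','w0.png')
print(d['intrinsics'],d['T'].round(3).tolist())
E
python3 fit.py
```

```text
[467.1622147   87.1392321   -1.69694044] [[-1.0, -0.1], [-0.0, 0.2], [0.2, -0.0], [-0.3, -0.7], [-0.1, 1.8], [1.2, -0.8], [0.0, 0.0], [-0.1, -0.6], [-0.0, 0.2], [0.7, -0.4]]
cradle [467.2  87.1  40. ]
nozzle [576.6  27.9 147. ]
knob [447.  -71.6  40. ]
minus [471.1 117.9  40. ]
rack [584.7 322.9  14. ]
rack [581.8 281.4  14. ]
rack [426.  290.4  14. ]
rack [428.2 331.5  14. ]
cell [560.8 304.8  48. ]
cell [448.5 309.1  48. ]
cell [488.9 305.5  48. ]
cell [557.7 302.8  48. ]
156.11840687107096
[[371.64829954   0.         319.22223457]
 [  0.         371.64829954 241.78075501]
 [  0.           0.           1.        ]] [[0.359, 0.883, 0.302, 118.728], [0.933, -0.339, -0.118, 543.394], [-0.002, 0.324, -0.946, 374.128], [0.0, 0.0, 0.0, 1.0]]
```

```bash
cat >> h.py <<'E'
from scipy.spatial.transform import Rotation as R
def go(x,y,z,a):
    s=env.read_state(); q=s['tool_rot']; M=R.from_quat([q[1],q[2],q[3],q[0]]).as_matrix()
    d=M.T@(np.array([x,y,z])-s['eef_pos']); ya=np.degrees(np.arctan2(M[1,1],M[0,1]))
    t=-((a-ya+180)%360-180)
    print('t',round(s['time_s'],2),'pos',s['eef_pos'].round(1),'F',s['wrist_force'].round(1),'yaw',ya.round(1),'gap',round(s['finger_gap'],3),'gf',round(s['gripper_force'],1))
    print(' shift/150',(d/150).round(4),'turn/360',round(t/360,4),'mm',d.round(1))
E
python3 -c "
from h import *
go(410,240,240,86.8)"
```

```text
t 0.15 pos [196.7 513.4 230.9] F [ 0.5 -1.1 -0.1] yaw 69.0 gap 0.999 gf 0.0
 shift/150 [-1.9802 -1.1936 -0.0599] turn/360 -0.0493 mm [-297. -179.   -9.]
```

>>> {"method": "move_arm", "body": {"deltas": [[1,-0.33,-0.2,-0.03,-0.024],[1,-0.66,-0.4,-0.06,-0.049],[1,-0.98,-0.59,-0.06,-0.049],[1,-0.98,-0.59,-0.06,-0.049]]}}

```text
time_s: 0.55
eef_pos: [303.7, 376.1, 240.4]
tool_rot: [0.0, 0.029, 1.0, -0.0]
wrist_force: [1.0, 1.1, -0.3]
finger_gap: 1.002
gripper_force: 0.0
```

```bash
python3 -c "
from h import *
go(410,240,240,86.8)"
```

```text
t 0.55 pos [303.7 376.1 240.4] F [ 1.   1.1 -0.3] yaw 86.7 gap 1.002 gf 0.0
 shift/150 [-0.7601 -0.8648  0.0027] turn/360 -0.0003 mm [-114.  -129.7    0.4]
```

>>> {"method": "move_arm", "body": {"deltas": [[1,-0.25,-0.29,0,0],[1,-0.5,-0.58,0,0],[1,-0.76,-0.86,0,0],[1,-0.76,-0.86,0,0],[1,-0.76,-0.86,0,0]]}}

```text
time_s: 1.05
eef_pos: [410.0, 240.9, 240.1]
tool_rot: [-0.0, 0.031, 1.0, -0.0]
wrist_force: [0.7, 0.6, -0.8]
finger_gap: 0.998
gripper_force: 0.0
```

```bash
python3 -c "
from h import *
grab('wrist','w1.png')
go(576.6,27.9,200,86.8)"
```

```text
t 1.1 pos [409.2 242.1 240.1] F [-0.4  0.2 -1.5] yaw 86.5 gap 1.0 gf 0.0
 shift/150 [-1.2005 -1.3579  0.2668] turn/360 -0.0007 mm [-180.1 -203.7   40. ]
```

View pics/w1.png

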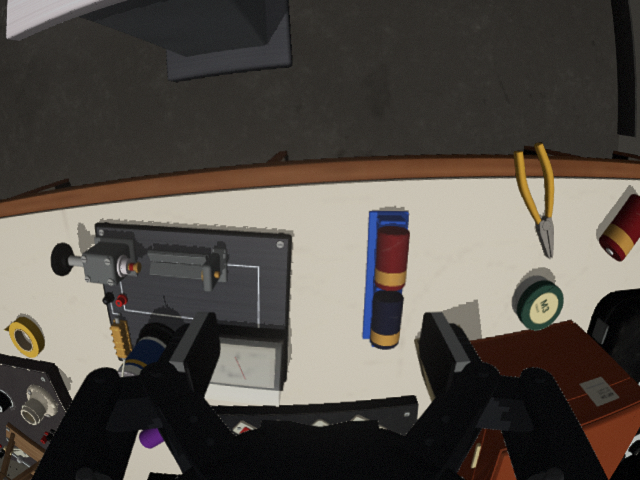

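The wrist view shows the red cell from (393,228) to (391,290) with its gold band on the far side, and the blue cell with its gold band at (385,330). I'll zoom in to find the nub.

```bash
python3 -c "
from h import *
a=cv2.imread('pics/w1.png')[200:360,345:430]
b=cv2.imread('pics/scene0.png')[300:350,260:330]
a=cv2.resize(a,None,fx=3.7,fy=3.7,interpolation=cv2.INTER_CUBIC);b=cv2.resize(b,(480,343),interpolation=cv2.INTER_CUBIC)
b=cv2.copyMakeBorder(b,0,a.shape[0]-343,0,0,0)
cv2.imwrite('pics/c3.png',np.hstack([a,b]))
for c in [(369,211),(408,211),(402,337),(364,337)]: print('rack', ray('w1.png',*c,14,True).round(1))
for c in [(393,229),(391,290),(377,258),(409,258)]: print('cell', ray('w1.png',*c,44,True).round(1))
"
```

```text
rack [422.6 291.   14. ]
rack [424.7 332.3  14. ]
rack [579.8 329.5  14. ]
rack [575.3 283.3  14. ]
cell [434.  310.4  44. ]
cell [499.6 308.9  44. ]
cell [463.1 294.4  44. ]
cell [465.3 327.   44. ]
```

View pics/c3.png

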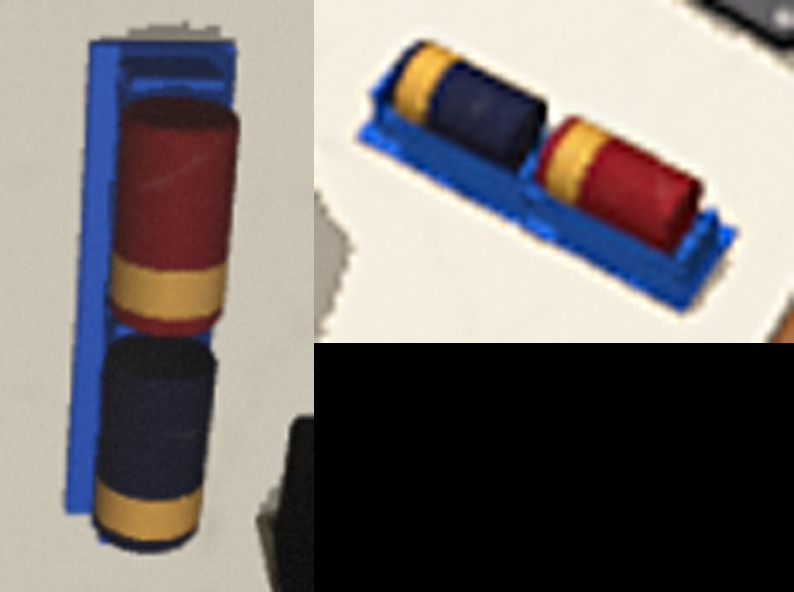

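Both views show the near end flat with no nub, so the positive end is the gold-band end (+x world). Nozzle next.

>>> {"method": "move_arm", "body": {"deltas": [[-1,-0.25,-0.25,0,0],[-1,-0.5,-0.5,0,0],[-1,-0.75,-0.75,0,0],[-1,-0.95,-0.98,0,0],[-1,-0.95,-0.98,0,0],[-1,-0.95,-0.98,0,0]], "grip_force": 40}}

```text
time_s: 1.7
eef_pos: [542.4, 88.2, 239.7]
tool_rot: [-0.001, 0.029, 1.0, 0.0]
wrist_force: [-0.2, -1.3, 0.3]
finger_gap: 0.005
gripper_force: 0.0
```

```bash
python3 -c "
from h import *
go(576.6,27.9,200,86.8)"
```

```text
t 1.7 pos [542.4  88.2 239.7] F [-0.2 -1.3  0.3] yaw 86.6 gap 0.005 gf 0.0
 shift/150 [-0.2513 -0.3877  0.2645] turn/360 -0.0005 mm [-37.7 -58.2  39.7]
```

>>> {"method": "move_arm", "body": {"deltas": [[-1,-0.125,-0.2,0.1,0],[-1,-0.25,-0.388,0.26,0],[-1,-0.25,-0.388,0.4,0],[-1,-0.25,-0.388,0.52,0],[-1,-0.25,-0.388,0.52,0],[-1,-0.25,-0.388,0.52,0]]}}

```text
time_s: 2.3
eef_pos: [576.3, 29.2, 163.1]
tool_rot: [0.0, 0.028, 1.0, 0.0]
wrist_force: [-0.2, -0.0, 0.5]
finger_gap: 0.002
gripper_force: 0.0
```

```bash
python3 -c "
from h import *
go(576.6,27.9,143,86.8)
grab('scene','s2.png')
grab('wrist','w2.png')
a=cv2.imread('pics/s2.png')[190:290,270:370]
b=cv2.imread('pics/w2.png')[200:480,180:460]
cv2.imwrite('pics/c4.png',np.hstack([cv2.resize(a,(400,400),interpolation=2),cv2.resize(b,(400,400))]))
"
```

```text
t 2.3 pos [576.3  29.2 163.1] F [-0.2 -0.   0.5] yaw 86.8 gap 0.002 gf 0.0
 shift/150 [-0.0026 -0.0088  0.134 ] turn/360 -0.0 mm [-0.4 -1.3 20.1]
```

View pics/c4.png

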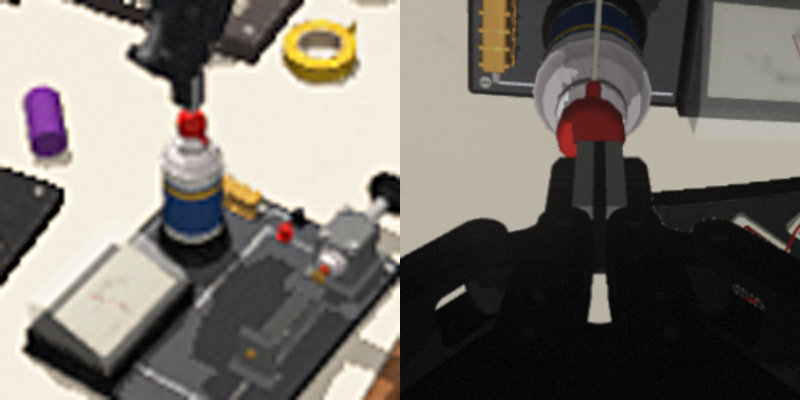

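The closed fingers sit above the cap: scene crop x about 190 against 191, and in the wrist crop the cap is about 2 mm towards -y. I'll press gently.

>>> {"method": "move_arm", "body": {"deltas": [[-1,0,-0.02,0.04,0],[-1,0,-0.02,0.08,0],[-1,0,-0.02,0.1,0],[-1,0,-0.02,0.107,0],[-1,0,-0.02,0.113,0],[-1,0,-0.02,0.12,0],[-1,0,-0.02,0.127,0],[-1,0,-0.02,0.127,0]]}}

```text
time_s: 3.2
eef_pos: [576.3, 24.7, 143.7]
tool_rot: [0.0, 0.029, 1.0, -0.0]
wrist_force: [-4.9, -0.2, 8.1]
finger_gap: -0.0
gripper_force: 3.8
```

>>> {"method": "move_arm", "body": {"deltas": [[-1,0,0,0.007,0],[-1,0,0,0.014,0],[-1,0,0,0.014,0],[-1,0,0,0.014,0]]}}

```text
time_s: 3.6
eef_pos: [576.5, 24.7, 143.3]
tool_rot: [0.001, 0.029, 1.0, -0.0]
wrist_force: [-13.7, -1.4, 22.7]
finger_gap: -0.001
gripper_force: 11.0
```

The cap is hard on its stop at 22.7 N. Now I'll lift off and let it spring back.

>>> {"method": "move_arm", "body": {"deltas": [[-1,0,0,-0.02,0],[-1,0,0,-0.07,0],[-1,0,0,-0.3,0],[1,0.1,0.2,-0.5,0],[1,0.3,0.5,-0.5,0],[1,0.5,0.8,-0.5,0],[1,0.5,0.99,-0.5,0],[1,0.5,0.99,-0.5,0]]}}

```text
time_s: 4.4
eef_pos: [509.2, 180.7, 216.6]
tool_rot: [0.0, 0.027, 1.0, 0.0]
wrist_force: [-0.9, 0.1, 0.7]
finger_gap: 0.847
gripper_force: 0.0
```

```bash
python3 -c "
from h import *
go(467,308.5,150,86.8)"
```

```text
t 4.4 pos [509.2 180.7 216.6] F [-0.9  0.1  0.7] yaw 86.9 gap 0.847 gf 0.0
 shift/150 [0.3274 0.8349 0.4444] turn/360 0.0003 mm [ 49.1 125.2  66.7]
```

>>> {"method": "move_arm", "body": {"deltas": [[1,0.11,0.28,0.1,0],[1,0.22,0.56,0.2,0],[1,0.33,0.84,0.3,0],[1,0.33,0.84,0.44,0],[1,0.33,0.84,0.44,0],[1,0.33,0.84,0.44,0]]}}

```text
time_s: 5.0
eef_pos: [468.4, 305.3, 150.5]
tool_rot: [-0.0, 0.029, 1.0, -0.0]
wrist_force: [0.3, -0.1, -0.3]
finger_gap: 0.994
gripper_force: 0.0
```

```bash
python3 -c "
from h import *
go(467,308.5,20,86.8)
d=grab('wrist','w3.png')
print(d['T'].round(2).tolist())
"
```

```text
t 5.0 pos [468.4 305.3 150.5] F [ 0.3 -0.1 -0.3] yaw 86.6 gap 0.994 gf 0.0
 shift/150 [0.0105 0.0208 0.8703] turn/360 -0.0004 mm [  1.6   3.1 130.5]
[[0.06, 0.94, 0.32, 385.08], [1.0, -0.06, -0.02, 310.13], [-0.0, 0.32, -0.95, 293.91], [0.0, 0.0, 0.0, 1.0]]
```

View pics/w3.png

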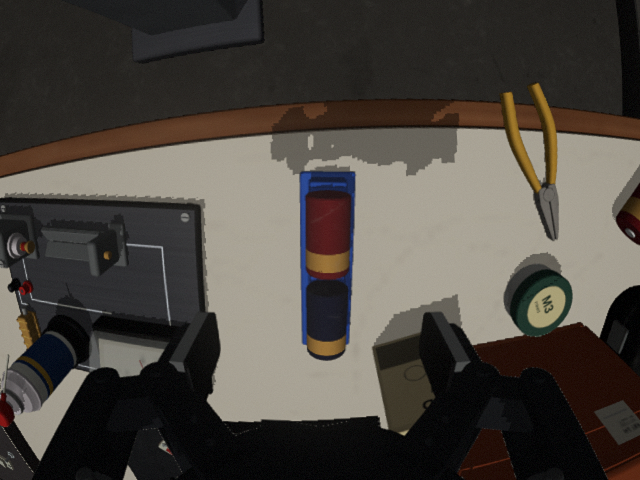

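The red cell spans columns 306 to 350, from its near end at row 192 to its far top edge near row 275. It is aligned with the tool, and the rack edges are at columns 301 and 355.

```bash
python3 -c "
from h import *
for c,z in [((306.5,235),36),((350.5,235),36),((328,192),48.5),((327,275),48.5),((329,205),48.5),((326.5,345),48.5),((303,172),0),((355,172),20),((328,280),28)]: print(c, ray('w3.png',*c,z,True).round(1))
"
```

```text
(306.5, 235) [467.4 295.7  36. ]
(350.5, 235) [469.3 327.8  36. ]
(328, 192) [434.  312.9  48.5]
(327, 275) [494.5 309.   48.5]
(329, 205) [443.  313.1  48.5]
(326.5, 345) [555.7 305.5  48.5]
(303, 172) [426.2 294.6   0. ]
(355, 172) [425.6 334.1  20. ]
(328, 280) [508.  309.5  28. ]
```

```bash
python3 -c "
from h import *
go(465,310.3,18,86.4)"
```

```text
t 5.05 pos [468.8 305.3 151.2] F [-0.1 -0.2  0.5] yaw 86.6 gap 1.002 gf 0.0
 shift/150 [0.028  0.0316 0.8877] turn/360 0.0006 mm [  4.2   4.7 133.2]
```

>>> {"method": "move_arm", "body": {"deltas": [[1,0.028,0.032,0.25,0],[1,0.028,0.032,0.5,0],[1,0.028,0.032,0.7,0],[1,0.028,0.032,0.8,0],[1,0.028,0.032,0.88,0],[1,0.028,0.032,0.88,0]]}}

```text
time_s: 5.65
eef_pos: [464.3, 310.6, 18.0]
tool_rot: [-0.0, 0.029, 1.0, -0.0]
wrist_force: [-0.1, -0.4, 0.1]
finger_gap: 1.0
gripper_force: 0.0
```

>>> {"method": "move_arm", "body": {"deltas": [[-0.2,0,0,0,0],[-0.2,0,0,0,0],[-1,0,0,0,0],[-1,0,0,0,0],[-1,0,0,0,0],[-1,0,0,0,0]], "grip_force": 30}}

```text
time_s: 6.25
eef_pos: [464.5, 311.6, 19.1]
tool_rot: [0.001, 0.029, 1.0, 0.001]
wrist_force: [-1.8, 3.2, 7.4]
finger_gap: 0.375
gripper_force: 29.8
```

```bash
python3 -c "
from h import *
go(465,310.3,40,86.4)
print(env.grip_point_offset)"
```

```text
t 6.25 pos [464.5 311.6  19.1] F [-1.8  3.2  7.4] yaw 86.7 gap 0.375 gf 29.8
 shift/150 [-0.0043 -0.0082 -0.1396] turn/360 0.0008 mm [ -0.6  -1.2 -20.9]
18.700000000000003
```

>>> {"method": "move_arm", "body": {"deltas": [[-1,0,0,-0.03,0],[-1,0,0,-0.1,0],[-1,0,0,-0.25,0],[-1,0,0,-0.45,0],[-1,0,0,-0.6,0],[-1,0,0,-0.6,0]], "grip_force": 40}}

```text
time_s: 6.85
eef_pos: [465.2, 311.6, 111.8]
tool_rot: [0.002, 0.029, 1.0, 0.001]
wrist_force: [-0.8, 0.2, -0.4]
finger_gap: 0.368
gripper_force: 39.8
```

```bash
python3 -c "
from h import *
go(466.5,82,110,-7.2)
grab('wrist','w4.png');grab('scene','s4.png')
a=cv2.imread('pics/w4.png')[150:450,170:490]
b=cv2.imread('pics/s4.png')[250:370,230:358]
cv2.imwrite('pics/c5.png',np.hstack([cv2.resize(a,(400,375)),cv2.resize(b,(400,375),interpolation=2)]))
"
```

```text
t 6.85 pos [465.2 311.6 111.8] F [-0.8  0.2 -0.4] yaw 86.7 gap 0.368 gf 39.8
 shift/150 [-0.0972 -1.5277  0.0083] turn/360 0.2608 mm [ -14.6 -229.2    1.2]
```

View pics/c5.png

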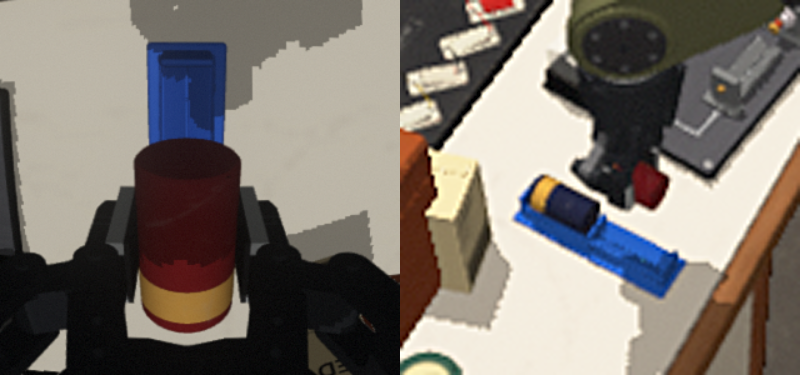

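```bash
python3 -c "
from h import *
for v,z in ((261.5,108),(290,141)): print(ray('w4.png',320,v,z,True).round(1))
for v,z in ((409,141),(412,135)): print(ray('w4.png',320,v,z,True).round(1))
c=np.load('pics/w3.png.npz')
"
```

```text
[441.  313.1 108. ]
[438.  313.1 141. ]
[494.5 309.8 141. ]
[502.4 309.4 135. ]
```

```bash
python3 -c "
from h import *
p=[467.16,87.14,-1.69694]
def W(q): c,n=np.cos(p[2]),np.sin(p[2]); return np.array([p[0]+c*q[0]-n*q[1],p[1]+n*q[0]+c*q[1],q[2]])
print('pred',W((-120,-38,12)),W((120,-38,12)),W((160,0,40)))
print(ray('w1.png',290,238,12,True),ray('w1.png',96,222,12,True),ray('w1.png',53,259,40,True)); print(ray('w3.png',204,204,12,True))
go(466.6,82.6,110,-7.2)
"
```

```text
pred [444.55905979 210.967289    12.        ] [414.36480344 -27.12577449  12.        ] [447.03049576 -71.58870899  40.        ]
[447.35451795 207.20162174  12.        ] [412.29594998 -24.12338459  12.        ] [445.73839178 -85.17874348  40.        ]
[443.81004574 213.78114904  12.        ]
t 6.95 pos [463.9 310.9 108.3] F [-0.9  0.1 -2.1] yaw 86.7 gap 0.37 gf 39.8
 shift/150 [-0.106  -1.5181 -0.0116] turn/360 0.2608 mm [ -15.9 -227.7   -1.7]
```

>>> {"method": "move_arm", "body": {"deltas": [[-1,-0.02,-0.2,-0.05,0.023],[-1,-0.03,-0.4,-0.08,0.046],[-1,-0.05,-0.6,-0.08,0.069],[-1,-0.05,-0.75,-0.08,0.092],[-1,-0.05,-0.88,-0.08,0.115],[-1,-0.05,-0.99,-0.08,0.13],[-1,-0.05,-0.99,-0.08,0.13]]}}

```text
time_s: 7.65
eef_pos: [462.3, 160.8, 119.0]
tool_rot: [-0.001, 0.425, 0.905, -0.001]
wrist_force: [0.4, 0.4, -1.1]
finger_gap: 0.368
gripper_force: 39.9
```

```bash
python3 -c "
from h import *
go(466.6,82.6,110,-7.2)"
```

```text
t 7.65 pos [462.3 160.8 119. ] F [ 0.4  0.4 -1.1] yaw 39.7 gap 0.368 gf 39.9
 shift/150 [-0.4197 -0.3103  0.0606] turn/360 0.1302 mm [-63.  -46.5   9.1]
```

>>> {"method": "move_arm", "body": {"deltas": [[-1,-0.1,-0.08,0,0.023],[-1,-0.2,-0.16,0,0.046],[-1,-0.3,-0.23,0,0.069],[-1,-0.42,-0.31,0,0.092],[-1,-0.42,-0.31,0.06,0.115],[-1,-0.42,-0.31,0.06,0.13],[-1,-0.42,-0.31,0.06,0.13]]}}

```text
time_s: 8.35
eef_pos: [467.3, 84.5, 110.3]
tool_rot: [-0.001, 0.748, 0.663, -0.001]
wrist_force: [0.2, -0.6, -1.4]
finger_gap: 0.368
gripper_force: 39.9
```

```bash
python3 -c "
from h import *
go(466.6,82.6,60,-7.2)
grab('wrist','w5.png');grab('top','t5.png')
a=cv2.imread('pics/w5.png')[100:400,60:460]
b=cv2.imread('pics/t5.png')[220:290,275:365]
cv2.imwrite('pics/c6.png',np.hstack([cv2.resize(a,(420,315)),cv2.resize(b,(380,315),interpolation=2)]))
"
```

```text
t 8.35 pos [467.3  84.5 110.3] F [ 0.2 -0.6 -1.4] yaw -6.9 gap 0.368 gf 39.9
 shift/150 [-0.0131 -0.0026  0.3352] turn/360 0.0009 mm [-2.  -0.4 50.3]
```

>>> {"method": "move_arm", "body": {"deltas": [[-1,-0.013,0,0.12,0.001],[-1,-0.013,0,0.24,0.001],[-1,-0.013,0,0.34,0.001],[-1,-0.013,0,0.42,0.001],[-1,-0.013,0,0.48,0.001],[-1,-0.013,0,0.51,0.001],[-1,-0.013,0,0.51,0.001]]}}

```text
time_s: 9.15
eef_pos: [467.3, 82.3, 34.3]
tool_rot: [-0.0, 0.75, 0.661, -0.0]
wrist_force: [0.5, -1.1, -0.4]
finger_gap: 0.367
gripper_force: 39.9
```

```bash
python3 -c "
from h import *
go(466.6,82.6,27,-7.2)"
```

```text
t 9.15 pos [467.3  82.3  34.3] F [ 0.5 -1.1 -0.4] yaw -7.2 gap 0.367 gf 39.9
 shift/150 [ 0.0016 -0.0047  0.0488] turn/360 -0.0001 mm [ 0.2 -0.7  7.3]
```

>>> {"method": "move_arm", "body": {"deltas": [[-1,0,0,0.01,0],[-1,0,0,0.02,0],[-1,0,0,0.03,0],[-1,0,0,0.035,0],[-1,0,0,0.035,0]]}}

```text
time_s: 9.65
eef_pos: [467.4, 82.2, 29.4]
tool_rot: [0.0, 0.751, 0.661, 0.0]
wrist_force: [0.0, -0.1, -0.9]
finger_gap: 0.367
gripper_force: 39.9
```

>>> {"method": "move_arm", "body": {"deltas": [[-1,0,0,0.005,0],[-1,0,0,0.01,0],[-1,0,0,0.015,0],[-1,0,0,0.015,0]]}}

```text
time_s: 10.05
eef_pos: [467.5, 82.2, 27.8]
tool_rot: [0.0, 0.751, 0.661, 0.0]
wrist_force: [-5.4, -1.3, 11.7]
finger_gap: 0.369
gripper_force: 41.2
```

>>> {"method": "move_arm", "body": {"deltas": [[-1,0,-0.007,0,0],[-1,0,-0.01,0,0],[-1,0,-0.01,0,0]]}}

```text
time_s: 10.35
eef_pos: [466.1, 82.4, 27.3]
tool_rot: [0.0, 0.751, 0.661, 0.0]
wrist_force: [1.5, -0.0, 1.4]
finger_gap: 0.369
gripper_force: 40.1
```

>>> {"method": "move_arm", "body": {"deltas": [[-1,0,0,0.005,0],[-1,0,0,0.005,0]]}}

```text
time_s: 10.55
eef_pos: [466.3, 82.4, 27.0]
tool_rot: [0.0, 0.751, 0.661, 0.0]
wrist_force: [-2.9, -0.4, 11.6]
finger_gap: 0.368
gripper_force: 41.3
```

The cell is seated with 11.6 N, mostly vertical. Releasing.

>>> {"method": "move_arm", "body": {"deltas": [[0,0,0,0,0],[0,0,0,0,0],[0.4,0,0,0,0],[0.4,0,0,0,0],[0.4,0,0,-0.1,0],[0.4,0,0,-0.3,0],[0.4,0,0,-0.55,0],[0.4,0,0,-0.55,0]]}}

```text
time_s: 11.35
eef_pos: [467.9, 82.6, 112.9]
tool_rot: [0.002, 0.751, 0.661, 0.003]
wrist_force: [0.7, 0.6, 0.1]
finger_gap: 0.7
gripper_force: 0.0
```

```bash
python3 -c "
from h import *
p=[467.16,87.14,-1.69694]
go(445.8-.126*22,-71.6-22-25,100,-7.2)
grab('scene','s6.png');grab('wrist','w6.png')
a=cv2.imread('pics/w6.png')[150:400,160:480]
b=cv2.imread('pics/s6.png')[220:300,300:385]
cv2.imwrite('pics/c6.png',np.hstack([cv2.resize(a,(410,320)),cv2.resize(b,(340,320),interpolation=2)]))
"
```

```text
t 11.35 pos [467.9  82.6 112.9] F [0.7 0.6 0.1] yaw -7.3 gap 0.7 gf 0.0
 shift/150 [-1.3519  0.005   0.0841] turn/360 -0.0002 mm [-202.8    0.8   12.6]
```

View pics/c6.png

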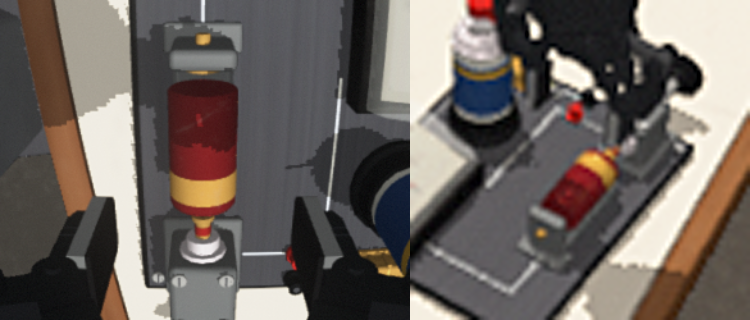

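The wrist crop shows the cell in the cradle with its nub facing the pin, clear of both contacts, and the scene crop agrees. Now the knob.

>>> {"method": "move_arm", "body": {"deltas": [[-1,-0.2,0,0,0],[-1,-0.45,0,0,0],[-1,-0.7,0,0,0],[-1,-0.95,0,0,0],[-1,-0.95,0,0,0]]}}

```text
time_s: 11.95
eef_pos: [446.7, -61.8, 107.5]
tool_rot: [-0.001, 0.752, 0.659, -0.001]
wrist_force: [0.5, -0.2, 0.3]
finger_gap: 0.002
gripper_force: 0.0
```

```bash
python3 -c "
from h import *
go(442,-118,20,-7.2)"
```

```text
t 11.95 pos [446.7 -61.8 107.5] F [ 0.5 -0.2  0.3] yaw -7.5 gap 0.002 gf 0.0
 shift/150 [-0.3753  0.0187  0.5836] turn/360 -0.0008 mm [-56.3   2.8  87.5]
```

>>> {"method": "move_arm", "body": {"deltas": [[-1,-0.2,0.01,0,0],[-1,-0.375,0.018,0.1,-0.001],[-1,-0.375,0.018,0.3,-0.001],[-1,-0.375,0.018,0.48,-0.001],[-1,-0.375,0.018,0.58,-0.001],[-1,-0.375,0.018,0.58,-0.001],[-1,-0.375,0.018,0.58,-0.001]]}}

```text
time_s: 12.65
eef_pos: [443.2, -114.6, 21.6]
tool_rot: [-0.001, 0.748, 0.663, -0.0]
wrist_force: [0.5, -0.9, -0.3]
finger_gap: 0.002
gripper_force: 0.0
```

```bash
python3 -c "
from h import *
go(445.5,-86.6,20,-7.2)"
```

```text
t 12.65 pos [ 443.2 -114.6   21.6] F [ 0.5 -0.9 -0.3] yaw -6.9 gap 0.002 gf 0.0
 shift/150 [ 0.1874 -0.0074  0.0109] turn/360 0.0008 mm [28.1 -1.1  1.6]
```

>>> {"method": "move_arm", "body": {"deltas": [[-1,0.06,-0.005,0,0],[-1,0.12,-0.007,0,0],[-1,0.15,-0.007,0,0],[-1,0.17,-0.007,0,0],[-1,0.18,-0.007,0,0],[-1,0.18,-0.007,0,0]]}}

```text
time_s: 13.25
eef_pos: [445.7, -88.0, 22.0]
tool_rot: [0.0, 0.748, 0.663, 0.0]
wrist_force: [0.1, -0.2, 0.2]
finger_gap: 0.001
gripper_force: 0.0
```

>>> {"method": "move_arm", "body": {"deltas": [[-1,0.01,0,0,0],[-1,0.02,0,0,0],[-1,0.03,0,0,0],[-1,0.03,0,0,0]]}}

```text
time_s: 13.65
eef_pos: [446.2, -83.8, 21.9]
tool_rot: [0.0, 0.748, 0.663, -0.0]
wrist_force: [0.2, -3.4, -0.1]
finger_gap: 0.001
gripper_force: 1.5
```

>>> {"method": "move_arm", "body": {"deltas": [[-1,0.015,0,0,0],[-1,0.03,0,0,0],[-1,0.045,0,0,0],[-1,0.06,0,0,0],[-1,0.075,0,0,0],[-1,0.085,0,0,0],[-1,0.085,0,0,0]]}}

```text
time_s: 14.35
eef_pos: [447.8, -70.8, 21.9]
tool_rot: [0.0, 0.748, 0.663, 0.0]
wrist_force: [0.3, -4.0, -0.8]
finger_gap: -0.001
gripper_force: 2.2
```

>>> {"method": "move_arm", "body": {"deltas": [[-1,0.007,0,0,0],[-1,0.013,0,0,0],[-1,0.02,0,0,0],[-1,0.02,0,0,0],[-1,0.02,0,0,0]]}}

```text
time_s: 14.85
eef_pos: [448.1, -68.4, 21.9]
tool_rot: [0.0, 0.748, 0.663, -0.0]
wrist_force: [-0.6, -9.2, -0.0]
finger_gap: 0.004
gripper_force: 4.3
```

>>> {"method": "move_arm", "body": {"deltas": [[-1,0.007,0,0,0],[-1,0.007,0,0,0],[-1,0.007,0,0,0]]}}

```text
time_s: 15.15
eef_pos: [448.2, -67.4, 21.9]
tool_rot: [0.0, 0.749, 0.663, -0.0]
wrist_force: [-0.5, -9.7, -0.7]
finger_gap: -0.0
gripper_force: 4.9
```

```bash
python3 -c "
from h import *
F=[];P=[]
for i in range(6):
    grab('wrist','w7.png'); s=env.read_state(); F.append(s['wrist_force']);P.append(s['eef_pos'])
print(np.round(F,1).tolist(),np.mean(F,0).round(2),np.mean(P,0).round(2))"
```

```text
[[-1.2, -10.0, -1.6], [-0.6, -9.6, -1.3], [-0.3, -9.5, -0.4], [-0.0, -8.9, -0.2], [0.2, -9.7, -2.1], [-0.5, -9.8, -0.6]] [-0.4  -9.58 -1.03] [448.23 -67.46  21.92]
```

>>> {"method": "move_arm", "body": {"deltas": [[-1,0.007,0,0,0],[-1,0.013,0,0,0],[-1,0.013,0,0,0],[-1,0.013,0,0,0]]}}

```text
time_s: 15.85
eef_pos: [448.5, -65.7, 21.9]
tool_rot: [0.0, 0.748, 0.663, -0.0]
wrist_force: [-0.9, -11.4, -1.2]
finger_gap: -0.0
gripper_force: 6.0
```

```bash
python3 -c "
from h import *
F=[];P=[]
for i in range(8):
    grab('scene','s8.png'); s=env.read_state(); F.append(s['wrist_force']);P.append(s['eef_pos'])
print(np.mean(F,0).round(2),np.std(F,0).round(2),np.mean(P,0).round(2))
# nozzle cap up, red-cell blob positions before/after
for f in ('scene0.png','s6.png','s8.png'):
    im=cv2.imread('pics/'+f); hsv=cv2.cvtColor(im,cv2.COLOR_BGR2HSV)
    m=((hsv[...,0]<6)|(hsv[...,0]>174))&(hsv[...,1]>150)&(hsv[...,2]>60)
    n,_,st,c=cv2.connectedComponentsWithStats(m[210:300,290:385].astype('uint8'))
    print(f,[(st[i,4],(c[i]+[290,210]).round(1).tolist()) for i in range(1,n) if st[i,4]>3])
"
```

```text
[ -0.37 -11.68  -0.88] [0.51 0.32 0.42] [448.46 -65.72  21.94]
scene0.png [(np.int32(38), [317.7, 220.7]), (np.int32(15), [340.7, 247.8])]
s6.png [(np.int32(37), [317.6, 220.6]), (np.int32(15), [340.7, 247.8]), (np.int32(132), [340.9, 268.2])]
s8.png [(np.int32(38), [317.7, 220.7]), (np.int32(15), [340.7, 247.8]), (np.int32(113), [340.0, 269.1])]
```

>>> {"method": "move_arm", "body": {"deltas": [[-1,0.002,0,0,0],[-1,0.002,0,0,0],[-1,0.002,0,0,0]]}}

```text
time_s: 16.55
eef_pos: [448.5, -65.5, 21.9]
tool_rot: [0.0, 0.749, 0.663, -0.0]
wrist_force: [-0.5, -13.1, -1.1]
finger_gap: 0.003
gripper_force: 6.1
```

```bash
python3 -c "
from h import *
s=env.read_state(); print(s['wrist_force'],s['eef_pos']); print(env.finish_job())"
```

```text
[ -0.46088931 -13.08366597  -1.12476204] [448.51244929 -65.45314014  21.94058806]
the job is handed in; nothing more can be done
None
```

I pressed and released the nozzle, laid the red cell in the cradle with its nub towards the pin, and handed the job in at 16.6 s with the knob held in at about 12–13 N; I judged the half-way band from that force and the knob's travel, not from a picture.

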